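# Push a loaded tray through a chute past a spring gate

### The job

With one fingertip press the blue treadle to hold the chute's yellow spring gate down, and with the other fingertip push the red tray of parts along the chute, over the lowered gate, all the way to the end stop. Keep the gate down until the whole tray is past, so that it never presses on the tray, then let it spring up behind. Only push: do not lift the tray, keep its parts in it, and leave the other things alone.

Things in the scene. Friction and masses are not known exactly. Their poses are not given: they have to be found in the camera images.
- chute: (All sizes in mm.) Fixed chute, aluminium deck between grey cheeks; origin at desk level under the deck's centre line, below the gate. The tray travels along its +y. Deck top 55 above the desk, from y = -250 (open end) to the end stop. Cheeks 5 thick at x = -50..-45 and +45..+50, top 73 above the desk. Gate shaft along y at x = -115, 55 high, brackets (up to 65 high) at y = -235 and +70.
- gate: The hinged gate as one piece (shaft, blue treadle, yellow arm and blade), turning on the chute. Origin on the shaft axis at chute x = -115, y = 0, 55 above the desk; its axes are the chute's when the gate is up (mm).
- gate_hinge (a joint): Hinge angle of the gate (treadle and blade together), rad: 0 = up, blocking the chute (its sprung rest), grows as the treadle is pressed, hard stop at 0.42. From about 0.25 the whole blade is below the deck surface.
- tray: Red open tray, 85 wide (its x), 130 long (its y, along the chute), 32 high, walls 2 thick, 0.24 to 0.42 kg, sliding on the deck with 2 to 3 free to each cheek. Origin mid underside. At the start its +y end is 15 to 60 short of the gate; against the end stop its origin is at y = +95 of the chute frame (mm).
- gear: Orange printed gear, 46 across and 14 high, lying loose in the tray; origin at the centre of its underside (mm).
- tin: Grey round screw tin, 54 across and 22 high, standing loose in the tray; origin at the centre of its underside (mm).
- glue: Bystander: red and white glue stick, 27 across, 92 high, standing on the desk behind the chute; origin at its foot (mm).
- mug: Bystander: white mug with grey dots, 82 across, 91 high; origin at its foot (mm).
- battery: Bystander: green and white battery, 15x50x15, lying on the desk; origin under its centre (mm).
- tape: Bystander: small black roll of tape, 59 across, 19 high; origin under its centre (mm).
- scraper: Bystander: scraper with red handle, 180 long; origin under its centre (mm).
- stop_face (a point): Middle of the face of the end stop's rubber pads, 17 above the deck, at y = +160 of the chute frame; the stop's top is 90 above the desk (mm).
- treadle (a point): Blue gate treadle outside the near cheek, 300 long (its y), 32 wide, 5 thick; this point is mid top face. Pressed to gate_hinge = 0.36 it is level, top 65 above desk, over chute x = -86..-54, y = -235..+65; at rest it slopes up towards the chute, inner edge 86 above desk. Press anywhere along it and slide a fingertip along it; 4 to 7 N at mid width holds it down. Let go, it springs up (mm).
- blade_top (a point): Yellow gate blade, 53 long across the chute (its x), 6 thick (its y), 16 high; this point is the middle of its top edge. At rest it stands across the chute at chute y = 0, x = -42..+11, its top 18 above the deck; it sinks through a slot in the deck as the treadle is pressed (mm).
Mind the look-alikes: they are no part of the job. Of the things that look like the tray, the largest one is meant.

How it is judged:
On the way, in this order (a step that is already met when the one before it is completed fails the run):
1. a fingertip holds the gate down by the treadle while the tray is still wholly before it (value of joint gate_hinge above 0.25 rad and contact force between the fingers and gate above 0.5 N and y of tray in the frame of chute below -0.066 m), for 0.1 s.
2. the tray slides over the gate while a fingertip on the treadle holds it down (value of joint gate_hinge above 0.25 rad and contact force between the fingers and gate above 0.5 N and y of tray in the frame of chute between -0.03 and 0.05 m), for 0.05 s.
At the end, for the whole second after the job is handed in: The tray lies flat on the chute's deck between the cheeks, within 8 mm of the end stop's pads, at rest, with gear and tin in it; the gate has sprung up behind it (joint below 0.05) (y of tray in the frame of chute between 0.087 and 0.102 m and x of tray in the frame of chute between -0.008 and 0.008 m and z of tray in the frame of chute between 0.05 and 0.06 m and value of joint gate_hinge below 0.05 rad and linear speed of tray below 0.02 m/s and horizontal distance between each of gear, tin and tray below 0.07 m and z of each of gear, tin in the frame of tray below 0.03 m); the robot touches nothing.
It fails at once if the gate blade presses on the tray (over 1 N) (contact force between tray and gate above 1 N).
It fails at once if the tray is lifted more than 10 mm or tipped (z of tray in the frame of chute above 0.065 m or angle between tray's own z axis and vertical above 0.15 rad).
It fails at once if a part is taken out of the tray (z of any of gear, tin in the frame of tray above 0.04 m).
It fails at once if a bystander is moved more than 20 mm (distance of any of glue, mug, battery, tape, scraper from where it was at the start of the episode above 0.02 m).
It also fails if it takes over 35 s, if anything falls off the work surface, if the arm or the gripper's body presses on something with over 40 N, if the wrist force passes 120 N, or if a joint passes its speed limit or range.

### The arm

A 6-joint arm with a two-finger parallel gripper is mounted at the origin on a cart in front of the work surface, level with it; the furniture and walls round the work are solid. World frame = base frame: x ahead of the robot, y to its left, z up, the work surface at z = 0. Lengths are in m, angles in rad, forces in N, time in s.
With the tool pointing down it reaches from about 0.225 to 0.875 m from the base axis. Payload 3.4 kg.
Tool frame: the origin (TCP) lies between the finger pads; the fingertips stand 11 mm ahead of it and the grasp point (between the pads) lies 8 mm behind it; z points along the fingers, y is the line along which they close (so a half turn about z gives the same grasp; the last joint's range is limited). The gripper opens to 85 mm and grips with 20 to 120 N. Pads are 22 mm wide; open, the fingers measure 114 mm over their backs; the gripper's body (76 mm by 85 mm) begins 54 mm behind the grasp point. The pads swing forward as they close: fully open they stand 13 mm farther back than shut.
Start: joints at [-1.358, 0.276, 1.505, -0, 1.361, -0.121], TCP at [0.188, -0.543, 0.242] pointing down, gripper open.
Joint ranges: [-2.89, 2.89], [-0.75, 2.08], [0.22, 2.7], [-1.18, 4.32], [0.11, 2.71], [-2.7, 2.7]. Speed limits (rad/s): [2.57, 2.57, 3.14, 3.14, 3.14, 3.14].

### API

Orientations are given as a unit quaternion [w, x, y, z].
In Python, from rig import sensors, eyes, manip gives the robot as it stands.
- The arm moves only by the tool drive_tool, never from a script. Its argument "deltas" is a list of rows, each an object with "linear": the shift along the world's x, y, z in mm, a list of three; "twist": the turn about the world's z in degrees; "claw": the opening, from 0 (shut) to 1 (fully open). In form: [{"linear": [tx, ty, tz], "twist": twist, "claw": claw}, ...]. A call has 1 to 12 rows; each row is the pose to reach, as a shift and turn from the pose commanded when the call began; what a row does not reach only later rows make up. A row lasts 1/12 s, in which the tool goes at most 41.7 mm and 7.16 degrees, less where a joint would pass 70% of its speed; a pose out of reach is approached as far as the arm can. A call with a gripper value outside its range is refused whole. The fingers move at their own pace and stop on an object; "squeeze" is the grip in N (left out, the last holds). Time passes only in rows, so rows that repeat a pose let the fingers close. It gives the time, the measured TCP pose, the force, the opening and the grip force at its end, in the units of the state.
- sensors.get_state(): the state, without advancing time (a new reading comes with each control period).
- eyes.get_image(name): name is "scene" or "top"; returns the picture (480x640x3 uint8, red, green, blue); there is no depth.
- eyes.camera_model(name): a dict with "intrinsics" (3x3 intrinsics, pixels), "R" (3x3) and "t" (3): a world point X has camera coordinates R X + t. Camera axes: x right, y down, z forward; pixel columns grow to the right and rows downward; lengths in m; the calibration is good to about 2 mm. A picture is of the moment at which its call begins. camera_model takes no time and is no camera call.
- manip.sign_off(): hands the job in; it is judged then, once.
The state is a dict: "clock": time; "qpos": joint angles; "qd": joint speeds; "effort": joint torques, N m; "position": TCP position; "ee_rot": TCP orientation; "contact_force": force on the tool from outside, world axes, zero at the start; "moment": the same for the moment, N m; "width": finger opening in m; "gripper_force": force on a finger pad.
Only numpy, scipy, OpenCV 4.12 (cv2) and the standard library are available. Lean on these libraries where they do the work, as an engineer would, in place of code of your own. Each camera call takes 0.05 s, during which the arm holds its last target. There are 200 camera calls.

## Working session

There is one attempt and no reset: what is moved stays moved. The work goes in short steps, Python scripts to look and compute and a tool call to move; the robot and the scene stay as the last step left them, time stands still between calls to the robot, and variables do not carry over. Pictures are saved under pics/ and viewed, at most 10 in all, crops included, and the job is handed in when it is done.

Besides the shell and the picture viewer there is one more tool, called after "Call:" by a JSON object that holds its "api" and its "payload". drive_tool: Moves the arm, as the interface text tells. Its arguments: {"type":"object","properties":{"deltas":{"type":"array","items":{"type":"object","properties":{"linear":{"type":"array","items":{"type":"number"}},"twist":{"type":"number"},"claw":{"type":"number"}}}},"squeeze":{"type":"number"}},"required":["deltas"]}

```bash
mkdir -p pics
python3 - <<'E'
from rig import sensors, eyes
import cv2,numpy as np
s=sensors.get_state(); print({k:np.round(v,3).tolist() for k,v in s.items()})
for n in("scene","top"):
    im=eyes.get_image(n); cv2.imwrite(f"pics/{n}0.png",im[:,:,::-1])
    c=eyes.camera_model(n); print(n,{k:np.round(v,3).tolist() for k,v in c.items()}, np.round(-np.array(c["R"]).T@c["t"],3))
E
```

```text
{'clock': 0.0, 'qpos': [-1.358, 0.277, 1.506, -0.0, 1.361, -0.121], 'qd': [0.0, 0.0, -0.0, 0.001, -0.001, 0.0], 'effort': [-0.0, -41.678, -24.581, -0.001, 0.011, -0.0], 'position': [0.188, -0.543, 0.241], 'ee_rot': [-0.001, 0.986, 0.166, -0.0], 'contact_force': [-0.498, 0.042, -0.339], 'moment': [-0.015, 0.028, 0.006], 'gripper_force': 0.0, 'width': 0.085}
scene {'intrinsics': [[465.046, 0.0, 316.913], [0.0, 465.046, 242.652], [0.0, 0.0, 1.0]], 'R': [[-0.863, -0.504, 0.018], [-0.294, 0.473, -0.831], [0.41, -0.722, -0.557]], 't': [0.57, 0.212, 1.252]} [0.041 1.091 0.863]
top {'intrinsics': [[619.299, 0.0, 314.015], [0.0, 619.299, 237.31], [0.0, 0.0, 1.0]], 'R': [[0.012, -1.0, -0.016], [-0.997, -0.011, -0.076], [0.076, 0.017, -0.997]], 't': [0.099, 0.614, 1.52]} [0.495 0.08  1.564]
```

View pics/scene0.png

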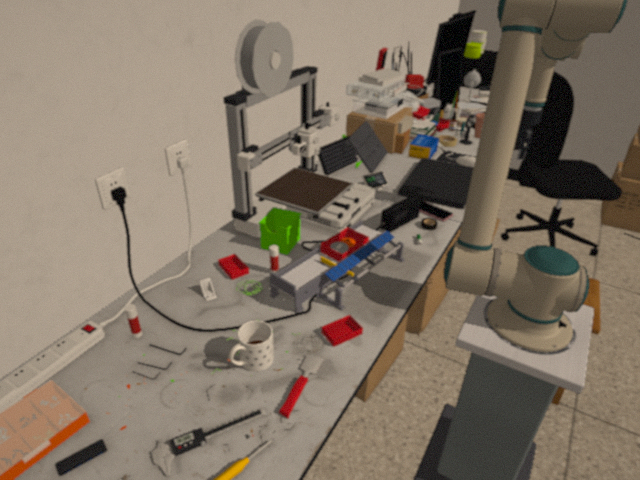

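View pics/top0.png

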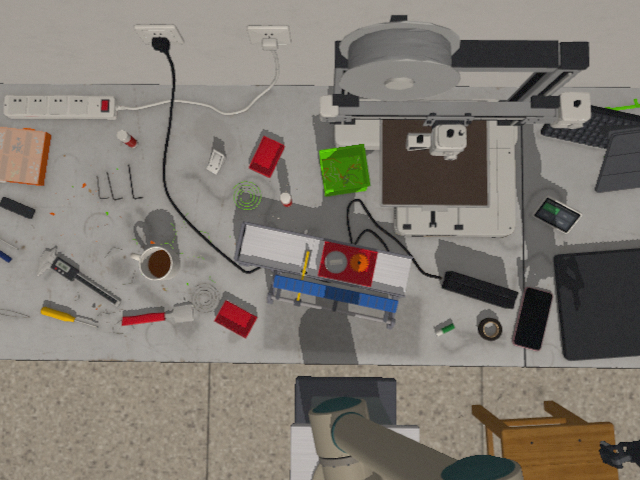

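Top view: the chute runs from its open end at about (408,275) left to the end stop at about (242,243). The tray is at (347,262), the yellow blade and arm at (306,263), the treadle at (335,292). The smaller red trays at (267,155) and (236,318) are decoys.

```bash
cat > h.py <<'E'
import cv2,numpy as np
from rig import eyes,sensors
C=None
def cast(n,px,z):
    c=eyes.camera_model(n);K=np.array(c["intrinsics"]);R=np.array(c["R"]);o=-R.T@np.array(c["t"])
    px=np.atleast_2d(px).astype(float)
    d=(R.T@np.linalg.inv(K)@np.c_[px,np.ones(len(px))].T).T
    return (o+d*((z-o[2])/d[:,2])[:,None])[:,:2]
def masks(im):
    h=cv2.cvtColor(im,cv2.COLOR_RGB2HSV)
    return dict(red=cv2.inRange(h,(172,120,60),(180,255,255))|cv2.inRange(h,(0,150,60),(4,255,255)),
      blue=cv2.inRange(h,(100,120,60),(125,255,255)),yel=cv2.inRange(h,(20,150,100),(33,255,255)))
def big(m,box):
    q=np.zeros_like(m);x0,y0,x1,y1=box;q[y0:y1,x0:x1]=m[y0:y1,x0:x1]
    cs=cv2.findContours(q,cv2.RETR_EXTERNAL,cv2.CHAIN_APPROX_NONE)[0]
    return max(cs,key=cv2.contourArea)[:,0,:]
def rect(n,m,box,z):
    P=cast(n,big(m,box),z)*1000
    r=cv2.minAreaRect(P.astype(np.float32)); return r,cv2.boxPoints(r)
E
python3 - <<'E'
from h import *
im=eyes.get_image("top");M=masks(im)
for k,box,z in(("red",(300,225,400,300),.087),("blue",(255,260,410,330),.077),("yel",(290,235,320,285),.073)):
    r,b=rect("top",M[k],box,z);print(k,np.round(r[0],1),np.round(r[1],1),round(r[2],1),"\n",np.round(b,1).tolist())
cv2.imwrite("pics/crop.png",cv2.resize(im[215:335,230:420,::-1],None,fx=4,fy=4,interpolation=cv2.INTER_CUBIC))
E
```

```text
red [546.1  25. ] [128.3  86.1] 78.9 
 [[491.5, -29.600000381469727], [576.0999755859375, -46.20000076293945], [600.7000122070312, 79.69999694824219], [516.2000122070312, 96.30000305175781]]
blue [474.6  53.9] [299.8  30. ] 78.8 
 [[430.79998779296875, -90.19999694824219], [460.29998779296875, -96.0], [518.2999877929688, 198.10000610351562], [488.8999938964844, 203.89999389648438]]
yel [541.7 126.9] [ 8.  68.9] 80.1 
 [[507.1000061035156, 128.89999389648438], [575.0, 117.0], [576.2999877929688, 124.9000015258789], [508.5, 136.6999969482422]]
```

View pics/crop.png

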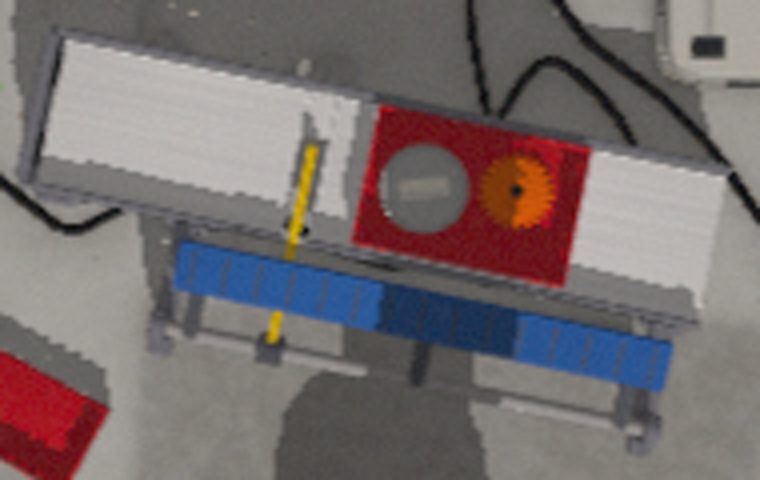

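Sizes agree with what was given: treadle 300×30, tray 128×86. The chute yaw is about -11.15°, with its origin near (566.0, 122.6) mm. The tray is at chute (-0.7, -99.6), so its +y end is 35 mm short of the gate. I'll move over now with the opening at 70 mm.

Call:
{"api": "drive_tool", "payload": {"deltas": [{"linear": [22,33,0],"twist": 5,"claw": 0.82},{"linear": [44,66,0],"twist": 10,"claw": 0.82},{"linear": [66,99,0],"twist": 15,"claw": 0.82},{"linear": [88,132,0],"twist": 20,"claw": 0.82},{"linear": [110,165,0],"twist": 25,"claw": 0.82},{"linear": [132,198,0],"twist": 30,"claw": 0.82},{"linear": [154,231,0],"twist": 35,"claw": 0.82},{"linear": [176,264,0],"twist": 40,"claw": 0.82},{"linear": [198,297,0],"twist": 45,"claw": 0.82},{"linear": [220,330,0],"twist": 50,"claw": 0.82},{"linear": [242,363,0],"twist": 55,"claw": 0.82},{"linear": [264,396,0],"twist": 60,"claw": 0.82}]}}

```text
clock: 1.15
position: [0.4529, -0.1454, 0.2423]
ee_rot: [0.0, 0.77, 0.639, 0.0]
contact_force: [0.6, -0.3, 0.1]
width: 0.0702
gripper_force: 0.0
```

Call:
{"api": "drive_tool", "payload": {"deltas": [{"linear": [17,29,-10],"twist": 0,"claw": 0.82},{"linear": [34,58,-20],"twist": -0.5,"claw": 0.82},{"linear": [52,88,-35],"twist": -0.5,"claw": 0.82},{"linear": [52,88,-60],"twist": -0.5,"claw": 0.82},{"linear": [52,88,-85],"twist": -0.5,"claw": 0.82},{"linear": [52,88,-105],"twist": -0.5,"claw": 0.82},{"linear": [52,88,-120],"twist": -0.5,"claw": 0.82},{"linear": [52,88,-120],"twist": -0.5,"claw": 0.82}]}}

```text
clock: 1.82
position: [0.5018, -0.0584, 0.1191]
ee_rot: [-0.003, 0.774, 0.634, -0.002]
contact_force: [0.1, 0.7, 0.3]
width: 0.0699
gripper_force: 0.0
```

Run:
```python
from h import *
s=sensors.get_state();print(np.round(s["position"],4),np.round(s["ee_rot"],4),s["contact_force"])
a=eyes.get_image("top")[215:335,230:420,::-1];b=eyes.get_image("scene")[215:315,255:425,::-1]
cv2.imwrite("pics/c2.png",np.vstack([cv2.resize(a,(475,300),interpolation=2),cv2.resize(b,(475,280),interpolation=2)]))
```

```text
[ 0.5018 -0.0584  0.1191] [-0.003   0.7736  0.6337 -0.0022] [0.0926426  0.73987308 0.31555952]
```

View pics/c2.png

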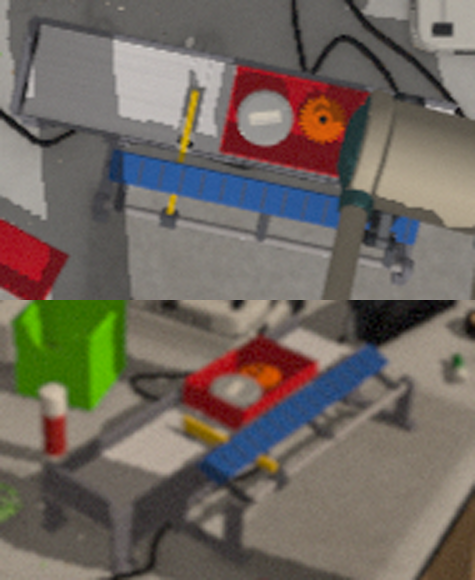

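The top crop shows the wrist over the tray's rear. The scene crop shows no gripper, so I'll check where the tool should project.

Run:
```python
from h import *
for n in("scene","top"):
    c=eyes.camera_model(n)
    for p in([.5018,-.0584,.108],[.5018,-.0584,.25],[.566,.1226,.055]):
        v=np.array(c["intrinsics"])@(np.array(c["R"])@p+c["t"]);print(n,p,np.round(v[:2]/v[2]))
cv2.imwrite("pics/s3.png",eyes.get_image("scene")[:,:,::-1])
```

```text
scene [0.5018, -0.0584, 0.108] [371. 226.]
scene [0.5018, -0.0584, 0.25] [375. 184.]
scene [0.566, 0.1226, 0.055] [324. 263.]
top [0.5018, -0.0584, 0.108] [383. 282.]
top [0.5018, -0.0584, 0.25] [389. 282.]
top [0.566, 0.1226, 0.055] [307. 255.]
```

View pics/s3.png

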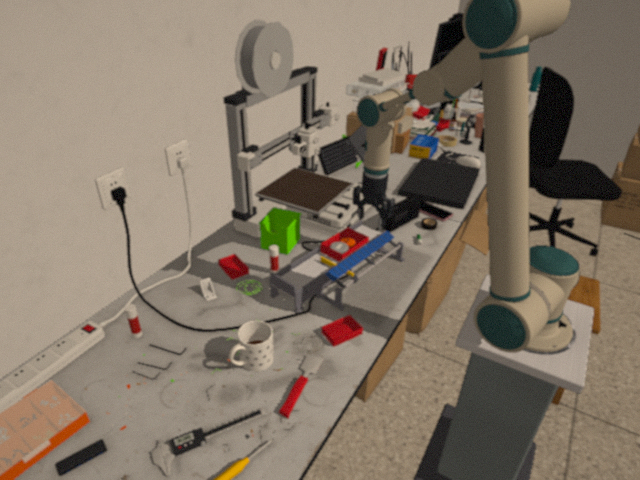

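The gripper's tips show near (372,222), as projected. Now I'll descend and feel for the treadle.

Call:
{"api": "drive_tool", "payload": {"deltas": [{"linear": [3,0,-10],"twist": 0,"claw": 0.82},{"linear": [3,0,-20],"twist": 0,"claw": 0.82},{"linear": [3,0,-26],"twist": 0,"claw": 0.82},{"linear": [3,0,-29],"twist": 0,"claw": 0.82},{"linear": [3,0,-29],"twist": 0,"claw": 0.82},{"linear": [3,0,-29],"twist": 0,"claw": 0.82}]}}

```text
clock: 2.47
position: [0.5072, -0.0593, 0.0931]
ee_rot: [-0.0, 0.774, 0.634, -0.0]
contact_force: [0.3, 0.1, -0.6]
width: 0.0702
gripper_force: 0.0
```

Call:
{"api": "drive_tool", "payload": {"deltas": [{"linear": [-2,0,-3],"twist": 0,"claw": 0.82},{"linear": [-2,0,-6],"twist": 0,"claw": 0.82},{"linear": [-2,0,-6],"twist": 0,"claw": 0.82},{"linear": [-2,0,-6],"twist": 0,"claw": 0.82}]}}

```text
clock: 2.8
position: [0.5061, -0.0595, 0.0878]
ee_rot: [0.001, 0.774, 0.634, 0.0]
contact_force: [0.9, -0.2, 2.8]
width: 0.0696
gripper_force: 1.5
```

Call:
{"api": "drive_tool", "payload": {"deltas": [{"linear": [0,0,-4],"twist": 0,"claw": 0.82},{"linear": [0,0,-8],"twist": 0,"claw": 0.82},{"linear": [0,0,-12],"twist": 0,"claw": 0.82},{"linear": [0,0,-14],"twist": 0,"claw": 0.82},{"linear": [0,0,-14],"twist": 0,"claw": 0.82}]}}

```text
clock: 3.22
position: [0.5055, -0.0593, 0.0729]
ee_rot: [-0.0, 0.774, 0.634, -0.0]
contact_force: [2.5, -0.8, 4.8]
width: 0.0699
gripper_force: 2.1
```

Run:
```python
from h import *
s=sensors.get_state();print(np.round(s["position"],4),s["contact_force"],s["moment"])
a=eyes.get_image("top")[215:335,230:420,::-1];b=eyes.get_image("scene")[195:315,255:425,::-1]
cv2.imwrite("pics/c4.png",np.vstack([cv2.resize(a,(475,300),interpolation=2),cv2.resize(b,(425,300),interpolation=2)[:, :].copy() if 0 else cv2.resize(b,(475,300),interpolation=2)]))
```

```text
[ 0.5055 -0.0593  0.0729] [ 2.52435586 -0.84327312  4.77131332] [-0.06606678 -0.22513711 -0.03388313]
```

View pics/c4.png

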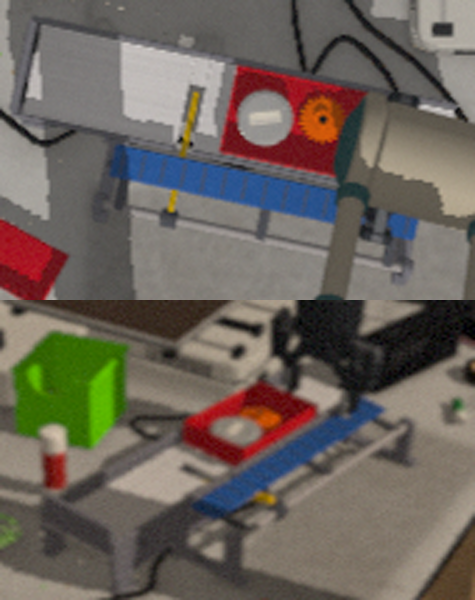

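The blade has sunk below the deck and the treadle is level. The push can start, slowly through first contact with the tray.

Call:
{"api": "drive_tool", "payload": {"deltas": [{"linear": [0.6,3,-1],"twist": 0,"claw": 0.82},{"linear": [1.2,6,-1],"twist": 0,"claw": 0.82},{"linear": [1.7,9,-1],"twist": 0,"claw": 0.82},{"linear": [2.3,12,-1],"twist": 0,"claw": 0.82},{"linear": [2.9,15,-1],"twist": 0,"claw": 0.82},{"linear": [3.5,18,-1],"twist": 0,"claw": 0.82},{"linear": [4.1,21,-1],"twist": 0,"claw": 0.82},{"linear": [4.7,24,-1],"twist": 0,"claw": 0.82},{"linear": [5.5,28,-1],"twist": 0,"claw": 0.82},{"linear": [6.3,32,-1],"twist": 0,"claw": 0.82},{"linear": [7.1,36,-1],"twist": 0,"claw": 0.82},{"linear": [7.9,40,-1],"twist": 0,"claw": 0.82}]}}

```text
clock: 4.32
position: [0.5134, -0.0189, 0.0723]
ee_rot: [0.0, 0.774, 0.634, 0.0]
contact_force: [-1.3, -4.8, 3.2]
width: 0.0698
gripper_force: 2.6
```

```bash
cat >> h.py <<'E'
def tray():
    im=eyes.get_image("top");M=masks(im)
    O=np.array([566.,122.6]);ex=np.array([.981,-.193]);ey=np.array([.193,.981])
    f=lambda P:np.round(np.c_[(P-O)@ex,(P-O)@ey],1).tolist()
    s=sensors.get_state();print("tcp",f(np.array([s["position"][:2]])*1000),s["position"][2],np.round(s["contact_force"],1))
    r,b=rect("top",M["red"],(242,215,400,300),.087);print("tray",f(b))
    r,b=rect("top",M["blue"],(255,260,410,330),.067);print("treadle",f(b))
E
python3 -c "from h import *;tray()"
```

```text
tcp [[-24.3, -148.2]] 0.07235242918038602 [-0.  -2.2  4. ]
tray [[-42.9, -139.6], [43.4, -137.3], [40.0, -7.8], [-46.3, -10.1]]
treadle [[-87.4, -104.6], [-55.8, -104.5], [-56.1, 63.7], [-87.7, 63.7]]
```

The treadle measures 31.6 mm wide, so it is level. The tray is moving along freely, skewed about 1.5°. I'll keep pushing.

Call:
{"api": "drive_tool", "payload": {"deltas": [{"linear": [0.9,5,0],"twist": 0,"claw": 0.82},{"linear": [2,10,0],"twist": 0,"claw": 0.82},{"linear": [3,15,0],"twist": 0,"claw": 0.82},{"linear": [3.9,20,0],"twist": 0,"claw": 0.82},{"linear": [4.9,25,0],"twist": 0,"claw": 0.82},{"linear": [5.9,30,0],"twist": 0,"claw": 0.82},{"linear": [6.9,35,0],"twist": 0,"claw": 0.82},{"linear": [7.9,40,0],"twist": 0,"claw": 0.82},{"linear": [8.9,45,0],"twist": 0,"claw": 0.82},{"linear": [9.8,50,0],"twist": 0,"claw": 0.82},{"linear": [10.8,55,0],"twist": 0,"claw": 0.82},{"linear": [11.8,60,0],"twist": 0,"claw": 0.82}]}}

```text
clock: 5.37
position: [0.5255, 0.0409, 0.0727]
ee_rot: [0.001, 0.774, 0.634, 0.0]
contact_force: [-2.1, -5.4, 5.4]
width: 0.0701
gripper_force: 3.3
```

```bash
python3 -c "from h import *;tray()"
```

```text
tcp [[-24.0, -87.0]] 0.07269545004311781 [-0.8 -3.3  4. ]
tray [[-41.6, -79.4], [44.0, -76.0], [38.9, 53.7], [-46.7, 50.3]]
treadle [[-86.6, -28.7], [-55.4, -28.4], [-56.3, 64.4], [-87.5, 64.1]]
```

Call:
{"api": "drive_tool", "payload": {"deltas": [{"linear": [0.9,5,-0.5],"twist": 0,"claw": 0.82},{"linear": [2,10,-0.5],"twist": 0,"claw": 0.82},{"linear": [3,15,-0.5],"twist": 0,"claw": 0.82},{"linear": [3.9,20,-0.5],"twist": 0,"claw": 0.82},{"linear": [4.9,25,-0.5],"twist": 0,"claw": 0.82},{"linear": [5.9,30,-0.5],"twist": 0,"claw": 0.82},{"linear": [6.9,35,-0.5],"twist": 0,"claw": 0.82},{"linear": [7.9,40,-0.5],"twist": 0,"claw": 0.82},{"linear": [8.9,45,-0.5],"twist": 0,"claw": 0.82},{"linear": [9.8,50,-0.5],"twist": 0,"claw": 0.82},{"linear": [10.8,55,-0.5],"twist": 0,"claw": 0.82},{"linear": [11.8,60,-0.5],"twist": 0,"claw": 0.82}]}}

```text
clock: 6.42
position: [0.5369, 0.1005, 0.0723]
ee_rot: [0.001, 0.774, 0.634, -0.0]
contact_force: [-1.8, -6.3, 6.7]
width: 0.0697
gripper_force: 3.7
```

```bash
python3 -c "from h import *;tray()"
```

```text
tcp [[-24.2, -26.2]] 0.07220818889186736 [ 0.2 -3.3  6.2]
tray [[-40.9, -16.5], [44.1, -12.7], [38.4, 114.0], [-46.6, 110.2]]
treadle [[-87.8, -234.1], [-56.6, -234.5], [-55.2, -111.6], [-86.4, -111.2]]
```

Call:
{"api": "drive_tool", "payload": {"deltas": [{"linear": [0.9,5,0],"twist": 0,"claw": 0.82},{"linear": [2,10,0],"twist": 0,"claw": 0.82},{"linear": [3,15,0],"twist": 0,"claw": 0.82},{"linear": [3.9,20,0],"twist": 0,"claw": 0.82},{"linear": [4.9,25,0],"twist": 0,"claw": 0.82},{"linear": [5.9,30,0],"twist": 0,"claw": 0.82},{"linear": [6.7,34,0],"twist": 0,"claw": 0.82},{"linear": [7.5,38,0],"twist": 0,"claw": 0.82},{"linear": [8,41,0],"twist": 0,"claw": 0.82},{"linear": [8.5,43,0],"twist": 0,"claw": 0.82},{"linear": [8.7,44,0],"twist": 0,"claw": 0.82},{"linear": [8.7,44,0],"twist": 0,"claw": 0.82}]}}

```text
clock: 7.47
position: [0.5453, 0.1448, 0.0721]
ee_rot: [0.0, 0.774, 0.634, -0.0]
contact_force: [-1.0, -4.2, 5.5]
width: 0.0702
gripper_force: 3.2
```

```bash
python3 -c "from h import *;tray()"
```

```text
tcp [[-24.5, 17.8]] 0.07214712537827675 [-0.9 -4.4  5.7]
tray [[-42.4, 33.9], [42.4, 36.4], [38.7, 159.6], [-46.1, 157.1]]
treadle [[-87.6, -234.2], [-56.2, -234.2], [-55.9, -54.9], [-87.4, -54.9]]
```

Call:
{"api": "drive_tool", "payload": {"deltas": [{"linear": [0.4,2,0],"twist": 0,"claw": 0.82},{"linear": [0.6,3,0],"twist": 0,"claw": 0.82},{"linear": [0.8,4,0],"twist": 0,"claw": 0.82},{"linear": [0.8,4,0],"twist": 0,"claw": 0.82}]}}

```text
clock: 7.85
position: [0.5454, 0.1454, 0.0722]
ee_rot: [0.002, 0.773, 0.634, -0.003]
contact_force: [-3.1, -14.2, 8.2]
width: 0.0699
gripper_force: 8.5
```

The force rose to 14 N with no more travel, so the tray is at the stop. I'll back off slightly, then lift.

Call:
{"api": "drive_tool", "payload": {"deltas": [{"linear": [-0.6,-3,0],"twist": 0,"claw": 0.82},{"linear": [-1.1,-5.5,0],"twist": 0,"claw": 0.82},{"linear": [-1.1,-5.5,0],"twist": 0,"claw": 0.82},{"linear": [-1.1,-5.5,5],"twist": 0,"claw": 0.82},{"linear": [-1.1,-5.5,12],"twist": 0,"claw": 0.82},{"linear": [-1.1,-5.5,20],"twist": 0,"claw": 0.82},{"linear": [-1.1,-5.5,40],"twist": 0,"claw": 0.82},{"linear": [-1.1,-5.5,70],"twist": 0,"claw": 0.82},{"linear": [-15,-40,100],"twist": 0,"claw": 0.82},{"linear": [-30,-75,115],"twist": 0,"claw": 0.82},{"linear": [-45,-110,120],"twist": 0,"claw": 0.82},{"linear": [-60,-145,120],"twist": 0,"claw": 0.82}]}}

```text
clock: 8.85
position: [0.4874, 0.0023, 0.1946]
ee_rot: [0.003, 0.773, 0.634, 0.002]
contact_force: [0.6, -0.8, 0.2]
width: 0.0701
gripper_force: 0.0
```

Call:
{"api": "drive_tool", "payload": {"deltas": [{"linear": [-20,-35,0],"twist": 0,"claw": 0.82},{"linear": [-40,-70,0],"twist": 0,"claw": 0.82},{"linear": [-60,-100,0],"twist": 0,"claw": 0.82},{"linear": [-60,-110,0],"twist": 0,"claw": 0.82},{"linear": [-60,-110,0],"twist": 0,"claw": 0.82},{"linear": [-60,-110,0],"twist": 0,"claw": 0.82}]}}

```text
clock: 9.35
position: [0.4272, -0.1065, 0.1923]
ee_rot: [0.001, 0.774, 0.633, 0.001]
contact_force: [0.2, -0.8, -0.6]
width: 0.0701
gripper_force: 0.0
```

Run:
```python
from h import *
tray()
a=eyes.get_image("top")[215:335,230:420,::-1];b=eyes.get_image("scene")[195:315,255:425,::-1]
cv2.imwrite("pics/c5.png",np.vstack([cv2.resize(a,(475,300),interpolation=2),cv2.resize(b,(475,300),interpolation=2)]))
```

```text
tcp [[-92.0, -250.9]] 0.19214050408442418 [ 0.3 -0.2 -0.4]
tray [[-43.0, 26.1], [43.8, 29.5], [38.6, 160.2], [-48.2, 156.8]]
treadle [[-91.7, -236.1], [-61.5, -236.1], [-61.3, 64.7], [-91.6, 64.7]]
```

View pics/c5.png

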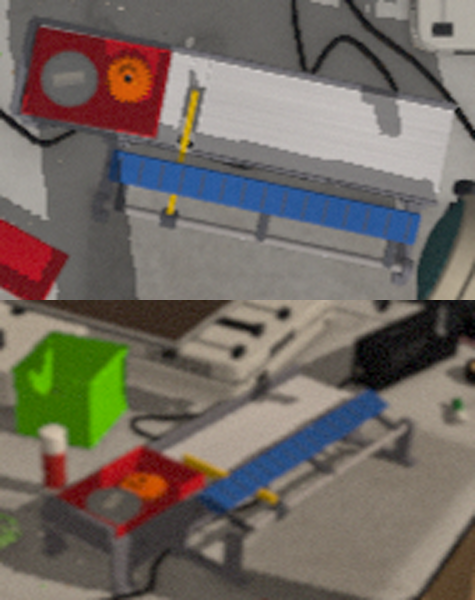

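The tray is against the stop with its centre near chute (-2, 93) mm and both parts inside. The blade stands up behind it and the treadle is back at rest.

```bash
python3 -c "
from rig import manip;print(manip.sign_off())"
```

```text
the job is handed in; nothing more can be done
None
```

The tray is against the end stop with the gear and tin still in it, the gate has sprung up behind it, and the arm is clear; I handed the job in at about 9.5 s, but no verdict came back.

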